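# Draw a flanged bush from an interlocked drawer cabinet

## Task

Only one drawer of the bench cabinet can be out at a time, and one has been left partly open: shut it fully, then open the drawer whose pull has a flanged bush fixed on it as a sample, take the flanged bush out of that drawer's pocket tray, stand it upright on its flange in the grey kit tray, and shut the drawer fully again. Do not force a blocked drawer, leave the plain sleeves in their drawer, and leave everything else on the bench where it is.

Things in the scene. Friction and masses are not known exactly. Their poses are not given: they have to be found in the camera images.
- cabinet: fixed bench cabinet 220 deep (x) x 372 wide (y) x 211 mm high; origin under its centre, own -x faces the robot. Below 80 mm: three interlocked drawers side by side (pitch 115 mm along y), in any order. Above them bins rise to the top, their lips (83 to 128 mm up) jutting 20 mm from the front, which is 110 mm in -x of the origin: lean the tool 30 to 45 degrees, gripper body towards the robot, fingers closing along y
- drawer_a (a joint): drawer with the flanged bush as sample (draw from this one): m it is out, 0 = fully home, 0.145 = its stop. It slides out along the cabinet's -x (towards the robot), needs 2 to 4 N, and stays where it is left. Interlock: while a drawer is out more than about 6 mm the other two are blocked (2 mm of play); with all home any one opens. Box 100 mm wide inside, side walls 39 mm above its floor, front panel 12 thick, 111 wide, 58 high
- drawer_b (a joint): drawer with a hex nut as sample: m it is out, 0 = fully home, 0.145 = its stop. It slides out along the cabinet's -x (towards the robot), needs 2 to 4 N, and stays where it is left. Same interlock: blocked, it will not come out with a pull of 25 N; only wrenching would force it.
- drawer_c (a joint): drawer with a plain sleeve as sample: m it is out, 0 = fully home, 0.145 = its stop. It slides out along the cabinet's -x (towards the robot), needs 2 to 4 N, and stays where it is left. Same interlock: blocked, it will not come out with a pull of 25 N; only wrenching would force it.
- pull_a (a point): grip point of drawer_a's pull, a black tab 30 mm wide (y), 12 thick (z), standing 42 mm out of the panel, its end lip 18 high. Point: mid-width and mid-thickness, 26 mm out of the panel, 16 mm inside the tab's end, 49 mm above the bench; axes as the cabinet's. The sample (26 mm across, 14 high) is fixed on the tab. The panel's top is 25 mm above the point
- pull_b (a point): the same point of drawer_b's pull (same pull)
- pull_c (a point): the same point of drawer_c's pull (same pull)
- pocket_tray (a point): middle of the black pocket tray on drawer_a's floor, at floor level (22 mm above the bench), axes as the cabinet's: three pockets in a row along x at -36, 0, +36 mm, 30 mm square, 11 deep. 79 mm behind the front panel's outer face, whose top is 52 mm above the floor. At the drawer's stop the rear pocket is 22 mm before the bins' lips: lean the tool there too (about 30 degrees)
- bush_center (a point): centre, half-way up, of the flanged bush to fetch: brass, about 60 g, flange 26 mm across and 4 thick at the bottom, body 18 mm across, 36 high in all; it stands upright (own z up) in any of the three pockets, its flange on the drawer's floor, its upper 25 mm clear of the pocket walls
- sleeve_1_center (a point): centre of a plain brass sleeve (18 mm across, 36 mm high, no flange) standing in another pocket; stays in the drawer
- sleeve_2_center (a point): centre of the second plain sleeve, the same, in the remaining pocket; stays in the drawer
- kit_tray: fixed grey open tray, 200 (x) x 140 (y) x 30 mm high, walls and floor 4 mm; origin at the centre of its underside. A bolt and a nut lie in its -x half.
- kit_free (a point): middle of the kit tray's empty half, on its floor (4 mm above the bench), 45 mm towards the tray's +x from its middle; a good place for the bush
- tape_roll: cardboard-coloured ring of tape, 100 mm across and 24 mm high, lying on the cabinet's top (loose); origin at the centre of its underside
- oil_bottle: blue bottle 72 mm across, 190 mm tall (loose), origin under its centre
- spray_can: white can 58 mm across, 180 mm tall (loose), origin under its centre
- spanner: steel spanner 180 mm long lying on the bench (loose), along its own x
- screwdriver: screwdriver 190 mm long lying on the bench (loose), along its own x
- mug: white mug 80 mm across, 90 mm tall (loose), origin under its centre
- bolt: steel hex bolt, 58 mm long, lying in the kit tray's -x half (loose); origin under the outer face of its head, shank along its own +y
- big_nut: steel hex nut, 33 mm across corners and 16 mm high, lying in the kit tray's -x half (loose); origin under its centre

How it is judged (in metres and radians):
On the way, in this order (a step that is already met when the one before it is completed fails the run):
1. the drawer that was left open is pushed fully home (value of joint each of drawer_a, drawer_b, drawer_c below 0.004 m), for 0.2 s.
2. the drawer with the flanged-bush sample is drawn well out (value of joint drawer_a above 0.095 m), for 0.1 s.
3. the flanged bush stands upright on its flange in the kit tray (x of bush_center in the frame of kit_tray between -0.094 and 0.094 m and y of bush_center in the frame of kit_tray between -0.064 and 0.064 m and z of bush_center in the frame of kit_tray below 0.027 m and angle between bush_center's own z axis and vertical below 0.15 rad and linear speed of bush below 0.03 m/s), for 0.2 s.
At the end, for the whole second after the job is handed in: The flanged bush stands on its flange (within 8 degrees of upright) and at rest on the kit tray's floor, released; all three drawers are home to within 4 mm; the two plain sleeves are still in their drawer (all of step 1 and x of bush_center in the frame of kit_tray between -0.094 and 0.094 m and y of bush_center in the frame of kit_tray between -0.064 and 0.064 m and z of bush_center in the frame of kit_tray below 0.027 m and angle between bush_center's own z axis and vertical below 0.15 rad and linear speed of bush below 0.02 m/s and x of sleeve_1_center in the frame of pocket_tray between -0.06 and 0.06 m and y of sleeve_1_center in the frame of pocket_tray between -0.05 and 0.05 m and z of each of sleeve_1_center, sleeve_2_center in the frame of pocket_tray below 0.04 m and x of sleeve_2_center in the frame of pocket_tray between -0.06 and 0.06 m and y of sleeve_2_center in the frame of pocket_tray between -0.05 and 0.05 m); the robot touches nothing.
It fails at once if a blocked drawer is forced: two drawers out by more than 10 mm at once (value of joint each of drawer_a, drawer_b above 0.01 m or value of joint each of drawer_a, drawer_c above 0.01 m or value of joint each of drawer_b, drawer_c above 0.01 m).
It fails at once if one of the other loose things on the bench is moved by more than 40 mm (distance of any of tape_roll, oil_bottle, spray_can, spanner, screwdriver, mug, bolt, big_nut from where it was at the start of the episode above 0.04 m).
It also fails if it takes over 64 s, if anything falls off the work surface, if the arm or the gripper's body presses on something with over 40 N, if the wrist force passes 120 N, or if a joint passes its speed limit or range.

## Robot

A 6-joint arm with a two-finger parallel gripper is mounted at the origin on the work surface. World frame = base frame: x ahead of the robot, y to its left, z up, the work surface at z = 0. Lengths are in m, angles in degrees, forces in N, time in s.
With the tool pointing down it reaches from about 0.25 to 0.725 m from the base axis. Payload 9.7 kg.
Tool frame: the origin (TCP) lies between the finger pads; the fingertips stand 19 mm ahead of it and the grasp point (between the pads) is the TCP; x points along the fingers, y is the direction in which the jaws open and shut, and the axes are right-handed (so a half turn about x gives the same grasp; the last joint's range is limited). The gripper opens to 85 mm and grips with 20 to 120 N. Pads are 22 mm wide; open, the fingers measure 114 mm over their backs; the gripper's body (76 mm by 85 mm) begins 54 mm behind the grasp point. The pads swing forward as they close: fully open they stand 13 mm farther back than shut.
Start: joints at [-64.916, 4.979, 10.078, 95.1, 0, 90], TCP at [0.233, -0.498, 0.25] pointing down, gripper open.
Joint ranges: [-179.16, 179.16], [-48.56, 103.87], [-65.8, 70.77], [-126.05, 130.52], [-82.76, 87.17], [-180, 180]. Speed limits (degrees/s): [127.2, 127.2, 147.25, 180, 180, 180].

## Interface

Orientations are given as [roll, pitch, yaw] about the fixed x, y, z axes, in that order (R = Rz(yaw) Ry(pitch) Rx(roll)).
In Python, from workcell import bot gives the robot as it stands. The module is installed in compiled form; this text tells all that it offers.
- The arm moves only by the shell command python3 -m handwheel 'ROWS' [FORCE]. ROWS is JSON, a list of rows, each a list of 7 numbers: the turn, a rotation vector about the tool's x, y, z in degrees, then the shift along the tool's x, y, z in m, then the closure, from -1 (fully open) to 1 (shut), so that 0 is half open. In form: [[ax, ay, az, dx, dy, dz, fingers], ...]. A call has 1 to 20 rows; each row is the pose to reach, as a shift and turn from the pose commanded when the call began, along the tool's axes at that moment; what a row does not reach only later rows make up. A row lasts 1/8 s, in which the tool goes at most 62.5 mm and 10.7 degrees, less where a joint would pass 70% of its speed; a pose out of reach is approached as far as the arm can. A call with a gripper value outside its range is refused whole. The fingers move at their own pace and stop on an object; FORCE is the grip in N (left out, the last holds). Time passes only in rows, so rows that repeat a pose let the fingers close. It gives the time, the measured TCP pose, the force and the opening at its end, in the units of the state.
- bot.get_obs(): the state, without advancing time (a new reading comes with each control period).
- bot.camera(name): name is "scene" or "top"; returns a dict with "frame" (384x512x3 uint8, red, green, blue), "fx", "fy", "cx", "cy" (pixels), "R" (3x3) and "t" (3): a world point X has camera coordinates R X + t. Camera axes: x right, y down, z forward; pixel columns grow to the right and rows downward; lengths in m; the calibration is good to about 2 mm. A picture is of the moment at which its call begins. There is no depth.
- bot.job_done(): hands the job in, once; it reports no verdict.
Trained networks look in a picture, given as the dict that the camera call returned (one of the last four; its "shot" number tells which), for a name from the list of things; names that differ only in an ending like _2 or _b are one class to them, and where a whole thing is asked for, a point or a joint stands for the part that bears it (a point fixed in the world has none). Each returns a list of dicts, best first, with "conf" (0 to 1); they miss things now and then, are a little off and sometimes report something else, mostly with a low value. They report only what shows in the picture. A call takes as long as a camera call.
- bot.look_for(name, picture): "bbox" ([left, top, width, height] as shares, 0 to 1, of the picture: columns of its width, rows of its height, round what is visible of it).
- bot.tip_of(name, picture): "centre" ([column, row] as shares, 0 to 1, of the picture: columns of its width, rows of its height: a listed point, or the origin of a listed thing).
The state is a dict: "time": time; "q": joint angles; "qd": joint speeds; "joint_efforts": joint torques, N m; "ee_pos": TCP position; "tcp_rot": TCP orientation; "wrist_force": force on the tool from outside, world axes, zero at the start; "torque": the same for the moment, N m; "opening": finger opening in m.
Only numpy, scipy, OpenCV 4.12 (cv2) and the standard library are available. Lean on these libraries where they do the work, as an engineer would, in place of code of your own. Each camera call takes 0.05 s, during which the arm holds its last target.

## Working session

There is one attempt and no reset: what is moved stays moved. The work goes in short steps, Python scripts to look and compute and a shell command to move; the robot and the scene stay as the last step left them, time stands still between calls to the robot, and variables do not carry over. Pictures are saved under pics/ and viewed, and the job is handed in when it is done.

```bash
mkdir -p pics
cat > h.py <<'E'
import numpy as np, cv2
from workcell import bot
def save(c,name,crop=None,scale=1):
    f=c["frame"]
    if crop: x0,y0,x1,y1=crop; f=f[y0:y1,x0:x1]
    f=cv2.resize(f,None,fx=scale,fy=scale,interpolation=cv2.INTER_CUBIC)
    cv2.imwrite("pics/"+name+".png",f[:,:,::-1])
def proj(c,X):
    p=np.array(c["R"])@np.array(X)+np.array(c["t"]); return np.array([c["fx"]*p[0]/p[2]+c["cx"],c["fy"]*p[1]/p[2]+c["cy"]])
def onz(c,uv,z):
    R=np.array(c["R"]);t=np.array(c["t"]);o=-R.T@t
    d=R.T@np.array([(uv[0]-c["cx"])/c["fx"],(uv[1]-c["cy"])/c["fy"],1]); return o+d*(z-o[2])/d[2]
E
python3 - <<'E'
from h import *
o=bot.get_obs();print({k:np.round(v,3) for k,v in o.items()})
for n in("scene","top"):
    c=bot.camera(n);save(c,n+"0",scale=1.5)
    print(n,np.round(-np.array(c["R"]).T@np.array(c["t"]),3),c["fx"],c["cx"],c["cy"]); print(np.round(c["R"],3))
    for k in ["cabinet","pull_a","pull_b","pull_c","pocket_tray","bush_center","sleeve_1_center","kit_tray","kit_free","mug","oil_bottle","spray_can","spanner","screwdriver"]:
        print(k,[(round(d["conf"],2),np.round(np.array(d["centre"])*[512,384],1).tolist()) for d in bot.tip_of(k,c)])
E
```

```text
{'time': np.float64(0.0), 'q': array([-64.915,   5.011,  10.034,  95.099,   0.   ,  90.001]), 'qd': array([-0.043, -0.016, -0.016,  0.025,  0.045, -0.023]), 'joint_efforts': array([-0.0000e+00, -5.2038e+01,  4.6480e+01,  1.6000e-02,  0.0000e+00,
       -0.0000e+00]), 'ee_pos': array([ 0.233, -0.498,  0.25 ]), 'tcp_rot': array([-90.253,  89.924, 114.831]), 'wrist_force': array([ 0.571, -0.334,  1.089]), 'torque': array([ 0.004, -0.039, -0.008]), 'opening': np.float64(0.085)}
scene [0.265 0.014 1.153] 353.21280891096524 259.8986671415668 195.2020514154911
[[ 0.268 -0.963  0.007]
 [-0.923 -0.258 -0.286]
 [ 0.277  0.07  -0.958]]
cabinet [(0.84, [275.2, 156.1]), (0.52, [308.3, 137.4])]
pull_a [(0.97, [221.3, 195.0]), (0.79, [298.7, 201.5])]
pull_b [(0.97, [221.3, 195.0]), (0.79, [298.7, 201.5])]
pull_c [(0.97, [221.3, 195.0]), (0.79, [298.7, 201.5])]
pocket_tray [(0.4, [389.3, 208.3])]
bush_center [(0.56, [294.7, 274.6])]
sleeve_1_center []
kit_tray [(0.69, [389.8, 259.4])]
kit_free [(0.84, [396.3, 247.8]), (0.59, [295.7, 202.5])]
mug [(0.61, [128.0, 169.8])]
oil_bottle [(0.93, [181.8, 15
[... 356 characters left out ...]
]
cabinet [(0.7, [355.4, 169.7]), (0.44, [293.6, 249.6])]
pull_a [(0.88, [216.3, 200.8]), (0.65, [277.7, 188.1]), (0.62, [246.5, 189.6])]
pull_b [(0.88, [216.3, 200.8]), (0.65, [277.7, 188.1]), (0.62, [246.5, 189.6])]
pull_c [(0.88, [216.3, 200.8]), (0.65, [277.7, 188.1]), (0.62, [246.5, 189.6])]
pocket_tray []
bush_center [(0.45, [274.9, 137.4])]
sleeve_1_center [(0.49, [372.1, 237.1])]
kit_tray [(0.81, [368.0, 216.5])]
kit_free [(0.97, [365.3, 201.7])]
mug [(0.59, [115.6, 204.0])]
oil_bottle [(0.96, [161.8, 174.3])]
spray_can [(0.75, [349.5, 173.4]), (0.67, [293.5, 250.1]), (0.52, [157.2, 255.0])]
spanner [(0.72, [292.1, 250.0]), (0.25, [160.3, 174.4])]
screwdriver [(0.46, [159.0, 251.4])]
```

View pics/scene0.png

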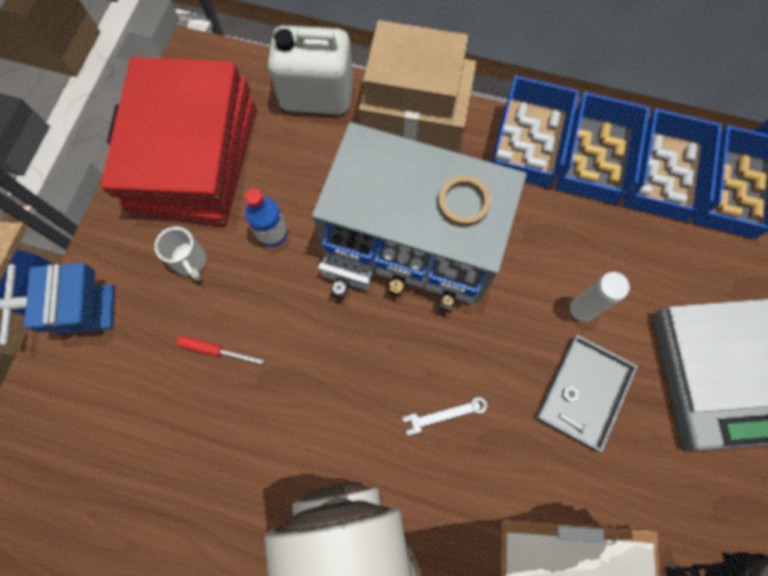

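View pics/top0.png

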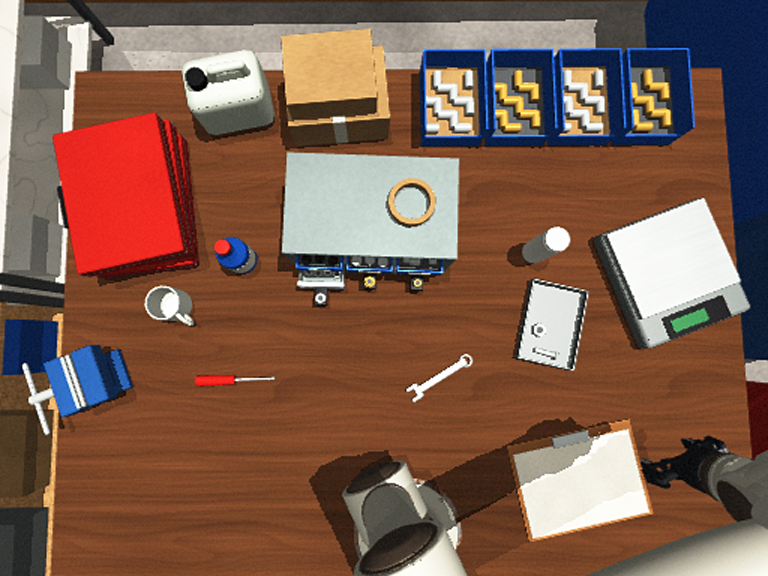

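The left drawer (at about (320,290) in the top view) is the open one, with a steel nut sample. I'm zooming in on the other two pulls, at (370,283) and (417,284).

Run:
```python
from h import *
c=bot.camera("top");save(c,"top1",(185,160,310,215),6)
p=[216.3,200.8],[246.5,189.6],[277.7,188.1]
for q in p: print("z.049",np.round(onz(c,q,0.049),4))
for q in ([305*1/1.5,0],): pass
# cabinet roof corners in top picture (z=.211)
for q in [(285/1.5,153/1.5),(459/1.5,158/1.5),(282/1.5,251/1.5),(457/1.5,260/1.5)]: print(np.round(onz(c,q,.211),4))
d=bot.tip_of("kit_free",c)[0]["centre"];print("kit_free",onz(c,np.array(d)*[512,384],.004))
d=bot.tip_of("kit_tray",c)[0]["centre"];print("kit",onz(c,np.array(d)*[512,384],.0))
c=bot.camera("scene");save(c,"scene1",(195,140,345,220),5)
p=[221.3,195],[298.7,201.5]
for q in p: print("z.049",np.round(onz(c,q,0.049),4))
d=bot.tip_of("kit_free",c)[0]["centre"];print("kit_free",onz(c,np.array(d)*[512,384],.004))
d=bot.tip_of("kit_tray",c)[0]["centre"];print("kit",onz(c,np.array(d)*[512,384],.0))
```

```text
z.049 [0.5556 0.1926 0.049 ]
z.049 [0.5952 0.0831 0.049 ]
z.049 [ 0.5995 -0.0303  0.049 ]
[0.8655 0.2627 0.211 ]
[ 0.8516 -0.1131  0.211 ]
[0.6516 0.2677 0.211 ]
[ 0.6288 -0.103   0.211 ]Traceback (most recent call last):
  File "<stdin>", line 8, in <module>
IndexError: list index out of range
```

Run:
```python
from h import *
c=bot.camera("scene");save(c,"scene1",(195,140,345,220),5)
p=[221.3,195],[298.7,201.5]
for q in p: print("z.049",np.round(onz(c,q,0.049),4))
print(onz(c,[396.3,247.8],.004),onz(c,[389.8,259.4],0))
c=bot.camera("top");print(onz(c,[365.3,201.7],.004),onz(c,[368,216.5],0));
```

```text
z.049 [0.5515 0.2163 0.049 ]
z.049 [ 0.5983 -0.0321  0.049 ]
[ 0.54541102 -0.37776124  0.004     ] [ 0.50341949 -0.36483775  0.        ]
[ 0.5495639  -0.36285041  0.004     ] [ 0.49406312 -0.37196604  0.        ]
```

View pics/top1.png

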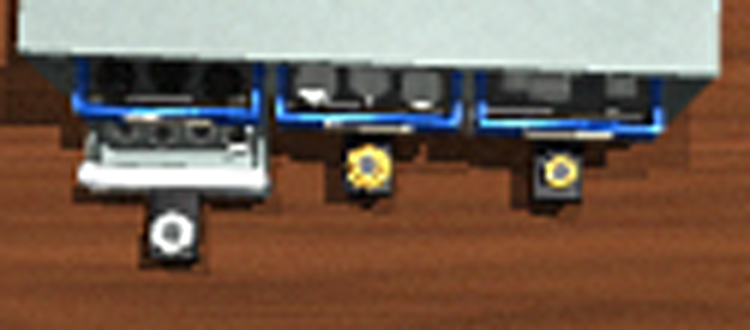

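View pics/scene1.png

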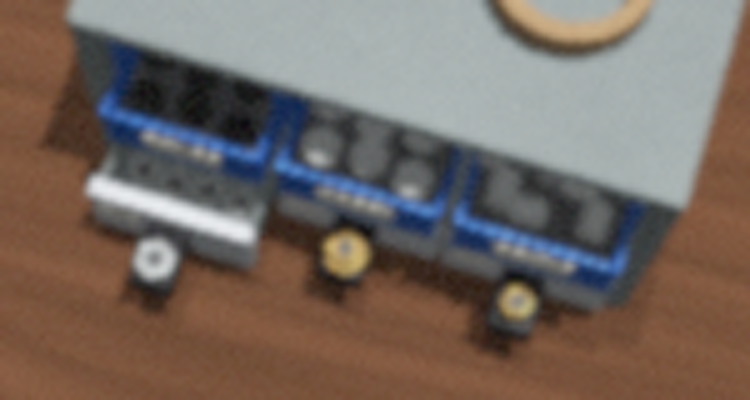

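```bash
cat > fit.py <<'E'
from h import *
from scipy.optimize import least_squares
def P(p,l):
    c,s=np.cos(p[2]),np.sin(p[2]); return np.array([p[0]+c*l[0]-s*l[1],p[1]+s*l[0]+c*l[1],l[2]])
C={n:bot.camera(n) for n in("top","scene")}
if __name__=="__main__":
    obs=[("top",(-.11,.186,.211),(282/1.5,251/1.5)),("top",(.11,.186,.211),(286/1.5,153/1.5)),("top",(.11,-.186,.211),(459.5/1.5,158/1.5)),("top",(-.11,-.186,.211),(457.5/1.5,260/1.5)),
    ("scene",(.11,.186,.211),(351/1.5,127/1.5)),("scene",(.11,-.186,.211),(525/1.5,177/1.5)),("scene",(-.11,-.186,.211),(195+686/5,140+207/5)),("scene",(-.11,.186,.211),(195+70/5,140+18/5))]
    f=lambda p:np.concatenate([proj(C[n],P(p,l))-np.array(q) for n,l,q in obs])
    r=least_squares(f,[.75,.08,-.05]);p=r.x;print(p,np.degrees(p[2]));print(np.round(r.fun.reshape(-1,2),1))
    np.save("cab.npy",p)
    for y in(.115,0,-.115):
        print(y,"pull home",np.round(P(p,(-.136,y,.049)),4),"top smp",[np.round(proj(C[n],P(p,(-.136,y,.069))),1) for n in C])
    kp=least_squares
    for n,s in(("top",4),("scene",4)):
        im=C[n]["frame"].copy()
        # draw
        sc=6; box=(185,150,310,225) if n=="top" else (195,140,345,220)
        im=cv2.resize(im[box[1]:box[3],box[0]:box[2]],None,fx=sc if n=="top" else 5,fy=sc if n=="top" else 5,interpolation=cv2.INTER_CUBIC); k=sc if n=="top" else 5
        for y in(.115,0,-.115):
            for l,col in(((-.136,y,.069),(255,0,0)),((-.152,y,.058),(0,255,0))):
                q=(proj(C[n],P(p,l))-box[:2]+.5)*k; cv2.circle(im,tuple(int(a) for a in q),3,col,-1)
        cv2.imwrite("pics/fit_%s.png"%n,im[:,:,::-1])
E
python3 fit.py
```

```text
[ 0.74758658  0.07732561 -0.04655781] -2.6675661720796553
[[-0.2  1.6]
 [ 0.8 -0.2]
 [-0.2  0.8]
 [-0.2 -0.1]
 [-0.3 -2.6]
 [ 1.2 -1.8]
 [ 0.1  1.1]
 [-0.5  0.7]]
0.115 pull home [0.6171 0.1985 0.049 ] top smp [array([214.1, 183.3]), array([231.9, 176.1])]
0 pull home [0.6117 0.0837 0.049 ] top smp [array([246.3, 184.4]), array([265.5, 186.6])]
-0.115 pull home [ 0.6064 -0.0312  0.049 ] top smp [array([278.4, 185.6]), array([299.7, 197.4])]
```

View pics/fit_top.png

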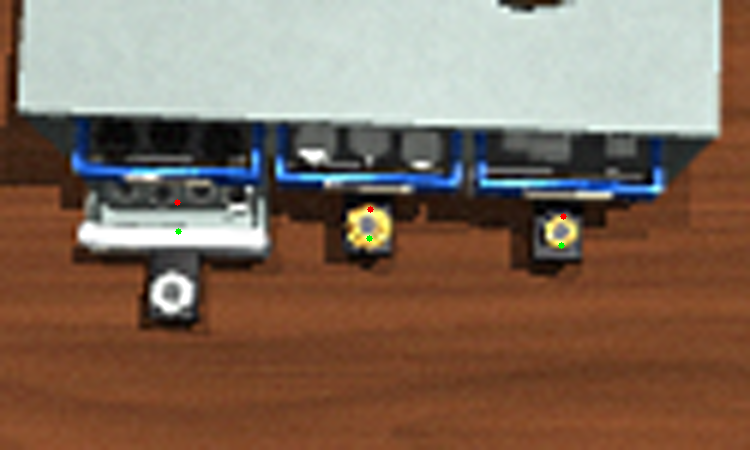

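View pics/fit_scene.png

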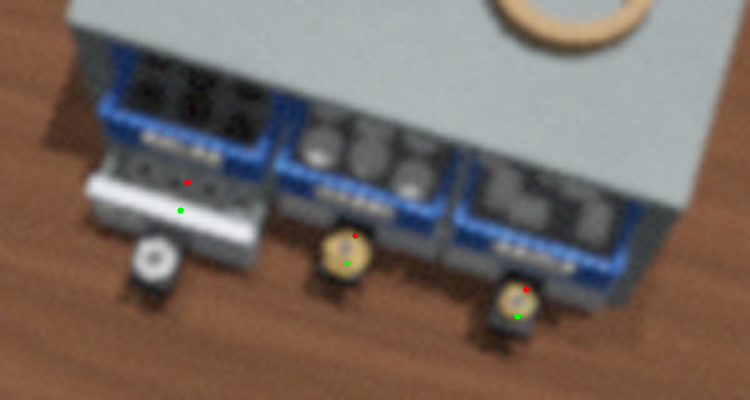

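Only the middle pull carries the wide flanged sample (top crop at (368,228)). The right one is a narrow sleeve, and the left one is the nut on the open drawer. The drawer fronts stand about 12 mm proud of the carcass. Next I work out the first move.

```bash
cat > plan.py <<'E'
from h import *
from scipy.spatial.transform import Rotation as Ro
p=np.load("cab.npy")
Rc=Ro.from_euler("z",p[2])
def W(l): return Rc.apply(l)+np.array([p[0],p[1],0])
def Cc(w): return Rc.inv().apply(np.array(w)-np.array([p[0],p[1],0]))
def target(lean,sgn=1,R0=Rc):
    t=np.radians(lean); a=np.array([np.sin(t),0,-np.cos(t)]); y=np.array([0,sgn,0.]); 
    return R0*Ro.from_matrix(np.column_stack([a,y,np.cross(a,y)]))
def cur():
    o=bot.get_obs(); return o,np.array(o["ee_pos"]),Ro.from_euler("xyz",o["tcp_rot"],degrees=True)
def row(wpos,Rt,quiet=0):
    o,x,R=cur(); rv=np.degrees((R.inv()*Rt).as_rotvec()); d=R.inv().apply(np.array(wpos)-x)
    print("row",np.round(rv,1).tolist(),np.round(d,4).tolist(),"rows>=",max(np.linalg.norm(rv)/10.7,np.linalg.norm(d)/.0625))
def st():
    o,x,R=cur(); print("t",round(float(o["time"]),2),"cab",np.round(Cc(x),4),"F cab",np.round(Rc.inv().apply(o["wrist_force"]),1),"open",round(float(o["opening"]),4),"q",np.round(o["q"],0))
E
python3 - <<'E'
from plan import *
st()
for s in(1,-1): row(W([-.27,.115,.2]),target(40,s))
E
```

```text
t 1.8 cab [-0.4871 -0.5988  0.2503] F cab [-0.8  0.2 -0.3] open 0.0853 q [-65.   5.  10.  95.  -0.  90.]
row [-144.2, -13.0, 52.5] [0.0503, -0.5306, -0.5245] rows>= 14.388249101833651
row [26.6, 39.2, 9.7] [0.0503, -0.5306, -0.5245] rows>= 11.964012068775132
```

```bash
python3 -m handwheel '[[4,6,1.5,0.008,-0.08,-0.08,1],[10,14,3.5,0.02,-0.2,-0.2,1],[20,29,7,0.035,-0.4,-0.4,1],[26.6,39.2,9.7,0.05,-0.53,-0.525,1],[26.6,39.2,9.7,0.05,-0.53,-0.525,1],[26.6,39.2,9.7,0.05,-0.53,-0.525,1],[26.6,39.2,9.7,0.05,-0.53,-0.525,1],[26.6,39.2,9.7,0.05,-0.53,-0.525,1],[26.6,39.2,9.7,0.05,-0.53,-0.525,1],[26.6,39.2,9.7,0.05,-0.53,-0.525,1],[26.6,39.2,9.7,0.05,-0.53,-0.525,1],[26.6,39.2,9.7,0.05,-0.53,-0.525,1],[26.6,39.2,9.7,0.05,-0.53,-0.525,1],[26.6,39.2,9.7,0.05,-0.53,-0.525,1],[26.6,39.2,9.7,0.05,-0.53,-0.525,1],[26.6,39.2,9.7,0.05,-0.53,-0.525,1]]' 40
python3 - <<'E'
from plan import *
st()
row(W([-.27,.115,.055]),target(40,-1))
c=bot.camera("top");save(c,"top2",(150,120,330,260),4)
E
```

```text
time: 3.8
ee_pos: [0.4887, 0.0182, 0.2025]
tcp_rot: [179.0, 50.0, 1.3]
wrist_force: [-0.1, -0.2, -0.9]
opening: -0.0001
t 3.8 cab [-0.2559 -0.0711  0.2025] F cab [-0.1 -0.2 -0.9] open -0.0001 q [  3. -44. -42.  52.  -1. 180.]
row [4.1, -0.1, 2.6] [0.1122, -0.1883, 0.0924] rows>= 3.805994626956183
```

View pics/top2.png

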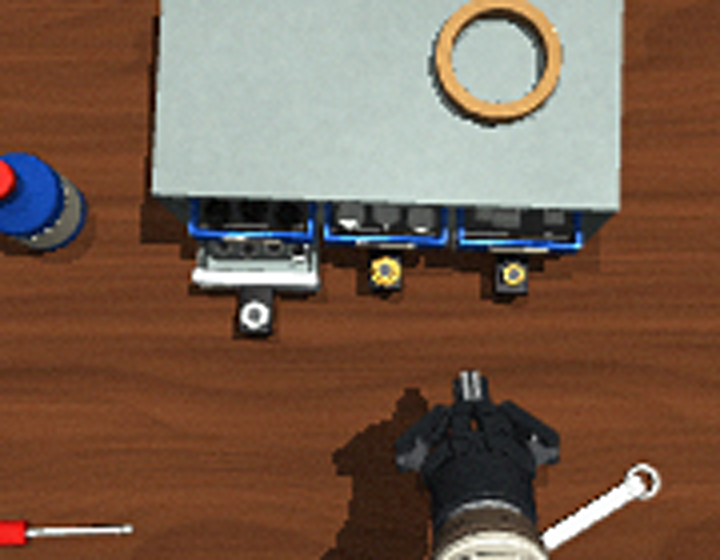

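Joint 6 reached its limit, so I use the half-turn equivalent grasp instead.

Run:
```python
from plan import *
row(W([-.27,.115,.2]),target(40,1))
o,x,R=cur(); 
Rt=target(40,1)
# rotation as -90 about x then rest
print("residual after -180x:",np.degrees((R*Ro.from_euler("x",-180,degrees=True)).inv()*Rt).as_rotvec() if 0 else np.degrees(((R*Ro.from_euler("x",-180,degrees=True)).inv()*Rt).as_rotvec()))
```

```text
row [-175.9, -4.0, -0.1] [0.0011, -0.1865, -0.001] rows>= 16.441939849376833
residual after -180x: [ 4.07159026  0.05160532 -2.58881752]
```

```bash
python3 -m handwheel '[[-10,0,0,0,-0.01,0,1],[-20,-0.5,0,0,-0.02,0,1],[-40,-1,0,0,-0.05,0,1],[-60,-1.4,0,0,-0.08,0,1],[-60,-1.4,0,0,-0.08,0,1],[-80,-1.8,0,0,-0.12,0,1],[-80,-1.8,0,0,-0.12,0,1],[-100,-2.3,0,0,-0.15,0,1],[-100,-2.3,0,0,-0.15,0,1],[-120,-2.7,0,0,-0.187,0,1],[-120,-2.7,0,0,-0.187,0,1],[-140,-3.2,0,0,-0.187,0,1],[-140,-3.2,0,0,-0.187,0,1],[-160,-3.6,0,0,-0.187,0,1],[-160,-3.6,0,0,-0.187,0,1],[-175.9,-4,-0.1,0,-0.187,0,1],[-175.9,-4,-0.1,0,-0.187,0,1],[-175.9,-4,-0.1,0,-0.187,0,1]]'
python3 - <<'E'
from plan import *
st()
row(W([-.27,.115,.055]),target(40,1))
E
```

```text
time: 6.1
ee_pos: [0.4814, 0.2055, 0.2004]
tcp_rot: [0.0, 50.0, -2.6]
wrist_force: [-0.5, 0.2, -0.5]
opening: -0.0003
t 6.1 cab [-0.2718  0.1156  0.2004] F cab [-0.5  0.2 -0.5] open -0.0003 q [ 34. -32. -35.  53. -23.  30.]
row [-0.0, 0.0, -0.0] [0.1126, -0.0007, -0.0921] rows>= 2.327287510222461
```

```bash
python3 -m handwheel '[[0,0,0,0.04,0,-0.033,1],[0,0,0,0.08,0,-0.066,1],[0,0,0,0.1126,0,-0.0921,1],[0,0,0,0.1126,0,-0.0921,1]]'
python3 - <<'E'
from plan import *
st()
c=bot.camera("top");save(c,"top3",(150,120,330,260),4)
c=bot.camera("scene");save(c,"scene3",(170,120,330,240),4)
E
```

```text
time: 6.6
ee_pos: [0.4814, 0.2041, 0.0511]
tcp_rot: [-0.3, 50.3, -2.9]
wrist_force: [0.1, -0.3, 0.1]
opening: 0.0003
t 6.6 cab [-0.2718  0.1143  0.0511] F cab [ 0.2 -0.3  0.1] open 0.0003 q [ 34. -28. -49.  35. -23.  30.]
```

View pics/top3.png

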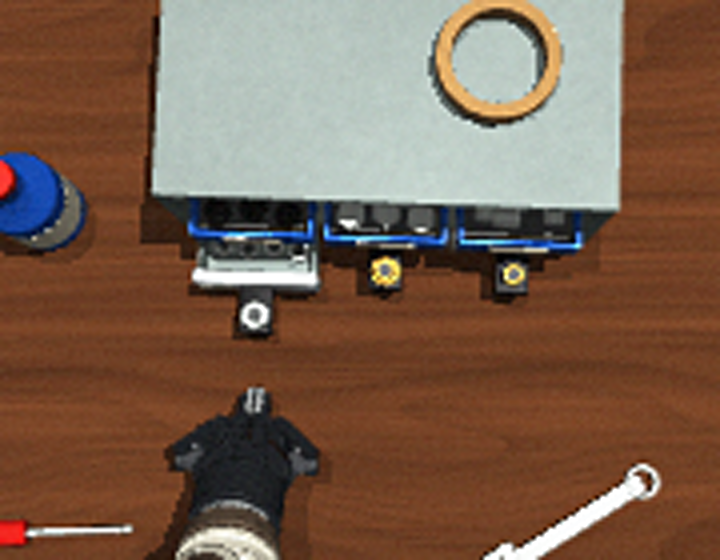

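View pics/scene3.png

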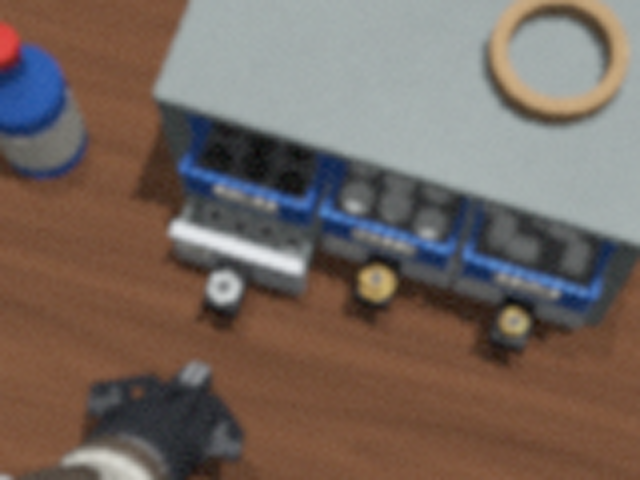

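```bash
python3 -m handwheel '[[0,0,0,0.007,0,0.015,1],[0,0,0,0.0164,0,0.0256,1],[0,0,0,0.0229,0,0.0333,1],[0,0,0,0.0293,0,0.041,1],[0,0,0,0.0357,0,0.0486,1],[0,0,0,0.0421,0,0.0563,1],[0,0,0,0.0421,0,0.0563,1]]'
python3 - <<'E'
from plan import *
st()
c=bot.camera("top");save(c,"top4",(150,120,330,260),4)
E
```

```text
time: 7.58
ee_pos: [0.5539, 0.2021, 0.0587]
tcp_rot: [-0.0, 50.0, -2.7]
wrist_force: [0.5, -0.5, -0.2]
opening: -0.0003
t 7.58 cab [-0.1993  0.1156  0.0587] F cab [ 0.5 -0.5 -0.2] open -0.0003 q [ 29. -19. -43.  30. -20.  25.]
```

View pics/top4.png

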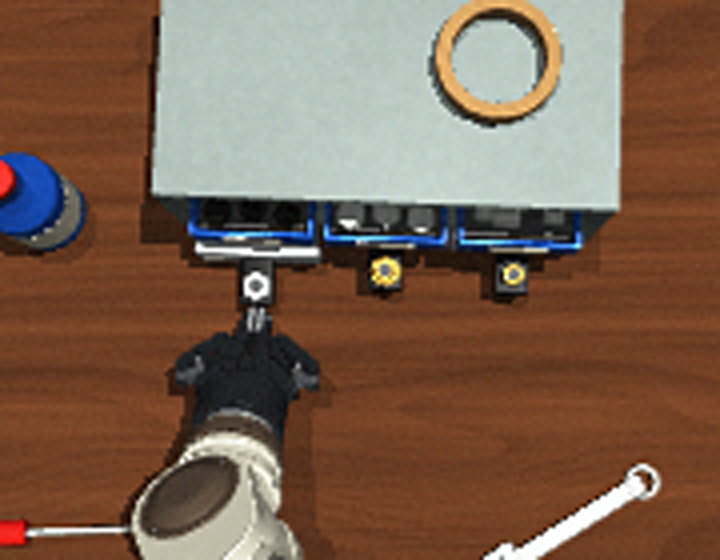

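```bash
python3 -m handwheel '[[0,0,0,0.005,0,0.001,1],[0,0,0,0.0074,0,0.0042,1],[0,0,0,0.0087,0,0.0057,1],[0,0,0,0.01,0,0.0073,1],[0,0,0,0.01,0,0.0073,1]]'
python3 - <<'E'
from plan import *
st()
E
```

```text
time: 8.25
ee_pos: [0.5655, 0.2016, 0.0559]
tcp_rot: [-0.0, 50.0, -2.7]
wrist_force: [-0.0, -0.2, -0.1]
opening: -0.0003
t 8.25 cab [-0.1877  0.1157  0.0559] F cab [-0.  -0.2 -0.1] open -0.0003 q [ 28. -17. -42.  29. -19.  24.]
```

```bash
python3 -m handwheel '[[0,0,0,0.0013,0,0.0015,1],[0,0,0,0.0026,0,0.003,1]]'; python3 -m handwheel '[[0,0,0,0.0013,0,0.0015,1]]';python3 -c "
from plan import *
st()
c=bot.camera('top');save(c,'top5',(190,150,310,220),6)"
```

```text
time: 8.5
ee_pos: [0.5694, 0.2014, 0.0559]
tcp_rot: [-0.0, 50.0, -2.7]
wrist_force: [-1.4, 0.5, -0.4]
opening: 0.0001
time: 8.62
ee_pos: [0.5715, 0.2013, 0.0559]
tcp_rot: [-0.0, 50.0, -2.7]
wrist_force: [-2.3, 0.4, -1.5]
opening: -0.0
t 8.62 cab [-0.1817  0.1157  0.0559] F cab [-2.3  0.3 -1.5] open -0.0 q [ 28. -16. -41.  29. -19.  24.]
```

View pics/top5.png

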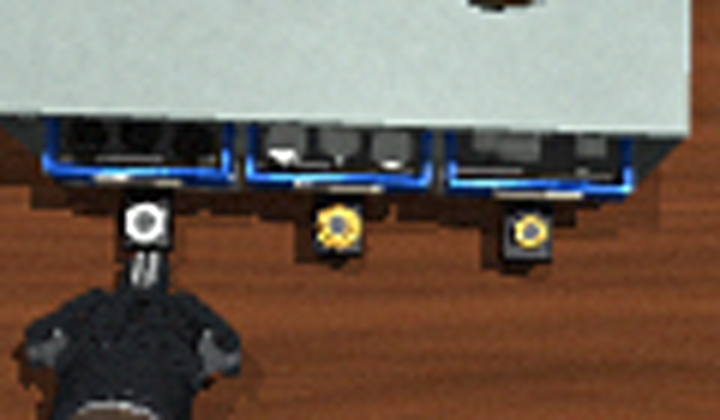

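```bash
python3 -m handwheel '[[0,0,0,0.0013,0,0.0015,1]]';python3 -m handwheel '[[0,0,0,0.0013,0,0.0015,1],[0,0,0,0.0013,0,0.0015,1]]';python3 -m handwheel '[[0,0,0,0.0013,0,0.0015,1],[0,0,0,0.0013,0,0.0015,1]]'
```

```text
time: 8.8
ee_pos: [0.5735, 0.2013, 0.0559]
tcp_rot: [-0.0, 50.0, -2.6]
wrist_force: [-2.3, 0.2, 0.2]
opening: -0.0002
time: 9.05
ee_pos: [0.574, 0.2013, 0.0556]
tcp_rot: [-0.1, 50.1, -2.6]
wrist_force: [-29.9, -2.5, 16.2]
opening: -0.0001
time: 9.3
ee_pos: [0.5745, 0.2014, 0.0552]
tcp_rot: [-0.2, 50.3, -2.6]
wrist_force: [-58.8, -4.2, 33.2]
opening: 0.0002
```

Force jumped to a hard stop at x≈0.5735, so the left drawer is home. Backing off and moving across to the middle pull.

```bash
python3 -m handwheel '[[0,0,0,-0.02,0,-0.0238,1],[0,0,0,-0.045,0,-0.052,1],[0,0,0,-0.045,-0.06,-0.052,-0.3],[0,0,0,-0.045,-0.115,-0.052,-0.3],[0,0,0,-0.045,-0.115,-0.052,-0.3],[0,0,0,-0.045,-0.115,-0.052,-0.3]]';python3 - <<'E'
from plan import *
st()
row(W([-.152,0,.052]),target(40,1))
c=bot.camera('top');save(c,'top6',(190,150,310,240),6)
E
```

```text
time: 10.05
ee_pos: [0.5038, 0.0893, 0.0575]
tcp_rot: [0.0, 49.9, -2.7]
wrist_force: [0.2, 0.1, 0.7]
opening: 0.0557
t 10.05 cab [-0.2441  0.0006  0.0575] F cab [0.2 0.2 0.7] open 0.0557 q [ 16. -36. -54.  34. -12.  15.]
row [-0.0, 0.1, 0.0] [0.0635, -0.0006, 0.067] rows>= 1.4762836357928255
```

View pics/top6.png

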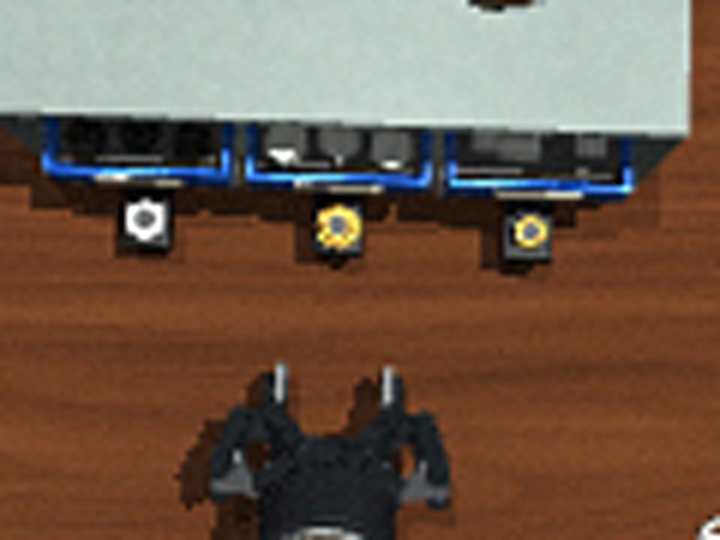

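The three pulls now line up, and the open fingers (281 and 388) straddle the middle tab's column (338). Advancing and gripping.

```bash
python3 -m handwheel '[[0,0,0,0.03,0,0.032,-0.3],[0,0,0,0.0635,0,0.067,-0.3],[0,0,0,0.0635,0,0.067,-0.3],[0,0,0,0.0635,0,0.067,1],[0,0,0,0.0635,0,0.067,1],[0,0,0,0.0635,0,0.067,1],[0,0,0,0.0635,0,0.067,1]]' 50;python3 - <<'E'
from plan import *
st()
c=bot.camera('top');save(c,'top7',(190,150,310,240),6)
E
```

```text
time: 10.98
ee_pos: [0.5943, 0.0864, 0.051]
tcp_rot: [0.1, 50.0, -2.4]
wrist_force: [1.1, 7.3, -4.7]
opening: 0.029
t 10.97 cab [-0.1535  0.0019  0.051 ] F cab [ 0.8  7.4 -4.7] open 0.029 q [ 12. -20. -45.  26.  -9.  12.]
```

View pics/top7.png

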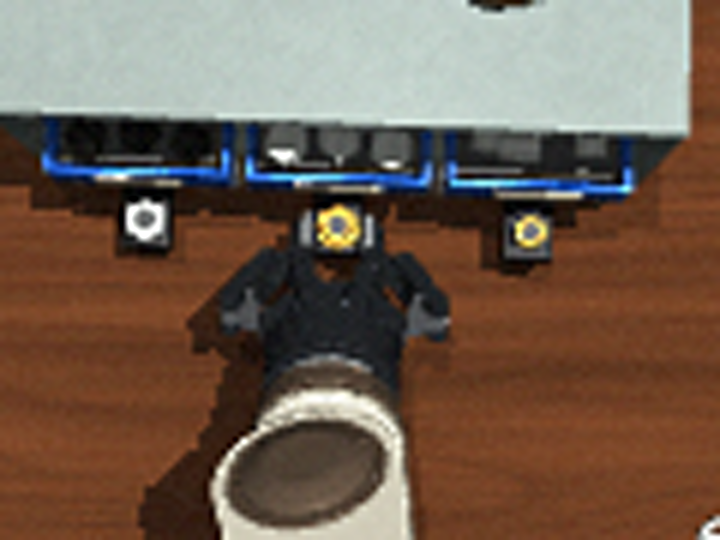

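```bash
python3 -m handwheel '[[0,0,0,-0.004,0.001,-0.005,1],[0,0,0,-0.01,0.0015,-0.012,1],[0,0,0,-0.018,0.0015,-0.0215,1],[0,0,0,-0.026,0.0015,-0.031,1],[0,0,0,-0.0322,0.0015,-0.0383,1],[0,0,0,-0.0386,0.0015,-0.046,1],[0,0,0,-0.0386,0.0015,-0.046,1]]';python3 - <<'E'
from plan import *
st()
c=bot.camera('top');save(c,'top8',(190,150,310,240),6)
E
```

```text
time: 11.9
ee_pos: [0.5347, 0.0893, 0.051]
tcp_rot: [-0.1, 50.0, -2.7]
wrist_force: [-1.0, -2.8, -5.0]
opening: 0.0288
t 11.9 cab [-0.2132  0.002   0.051 ] F cab [-0.9 -2.9 -5. ] open 0.0288 q [ 15. -30. -51.  30. -11.  14.]
```

View pics/top8.png

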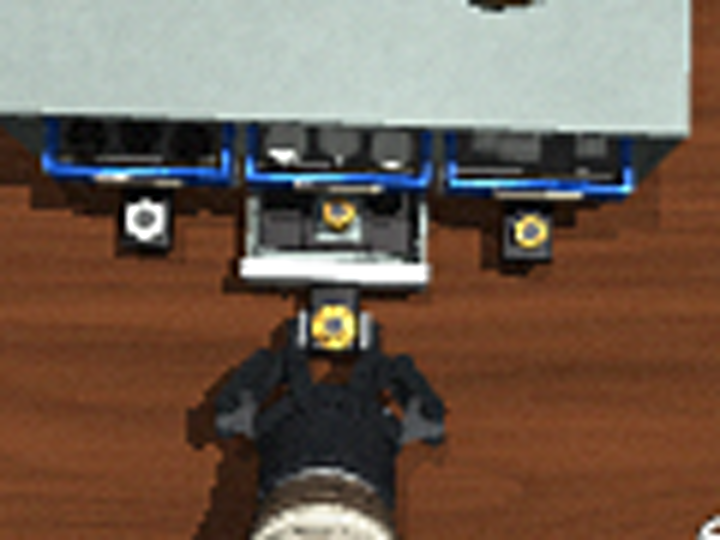

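```bash
python3 -m handwheel '[[0,0,0,-0.004,0,-0.005,1],[0,0,0,-0.01,0,-0.012,1],[0,0,0,-0.018,0,-0.0215,1],[0,0,0,-0.026,0,-0.031,1],[0,0,0,-0.0322,0,-0.0383,1],[0,0,0,-0.0386,0,-0.046,1],[0,0,0,-0.045,0,-0.0536,1],[0,0,0,-0.0508,0,-0.0605,1],[0,0,0,-0.0508,0,-0.0605,1]]';python3 - <<'E'
from plan import *
st()
c=bot.camera('top');save(c,'top9',(190,150,310,240),6)
E
```

```text
time: 13.08
ee_pos: [0.4557, 0.0928, 0.051]
tcp_rot: [-0.1, 50.0, -2.7]
wrist_force: [-1.3, -5.7, -6.1]
opening: 0.0292
t 13.07 cab [-0.2923  0.0019  0.051 ] F cab [-1.  -5.7 -6.1] open 0.0292 q [ 19. -45. -59.  39. -14.  17.]
```

View pics/top9.png

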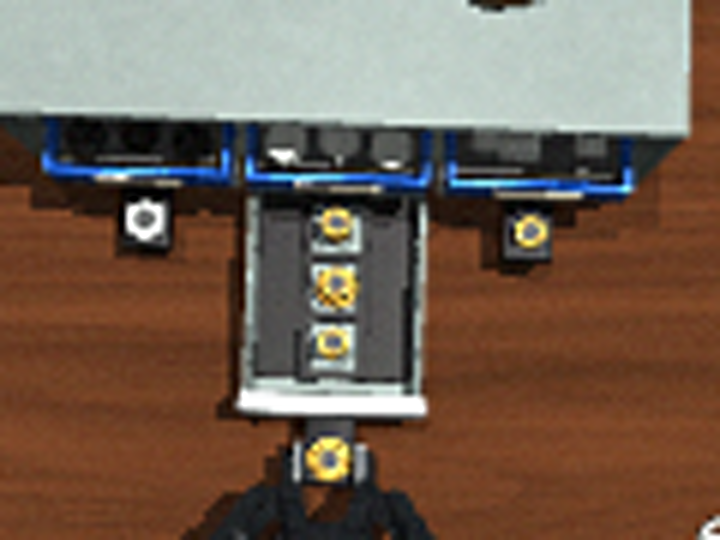

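```bash
python3 -m handwheel '[[0,0,0,0,0,0,-0.4],[0,0,0,0,0,0,-0.4],[0,0,0,-0.04,0,0.033,-0.4],[0,0,0,-0.08,0,0.067,-0.4],[0,0,0,-0.107,0,0.09,-0.4],[0,0,0,-0.107,0,0.09,-0.4]]';python3 - <<'E'
from plan import *
st()
for n,b in(("top",(220,160,280,230)),("scene",(230,150,310,230))):
    c=bot.camera(n);save(c,n+'10',b,8)
    for k in("bush_center","sleeve_1_center","pocket_tray","pull_a"):
        for d in bot.tip_of(k,c):
            q=np.array(d["centre"])*[512,384]; print(n,k,round(d["conf"],2),np.round(q,1),"cab",np.round(Cc(onz(c,q,{"b":.04,"s":.04}.get(k[0],.022 if k[1]=="o" else .049))),4))
    print("pred bush mid pocket top",proj(c,W([-.182,.0015,.058]))-b[:2],)
E
```

```text
time: 13.88
ee_pos: [0.4581, 0.0938, 0.1959]
tcp_rot: [0.2, 49.6, -2.4]
wrist_force: [-0.0, 0.2, -1.2]
opening: 0.0599
t 13.88 cab [-0.2899  0.0029  0.1959] F cab [-0.   0.2 -1.2] open 0.0599 q [ 19. -46. -43.  54. -14.  17.]
top bush_center 0.71 [243.8 183.9] cab [-0.131   0.0093  0.04  ]
top bush_center 0.62 [246.1 194.4] cab [-0.1692 -0.0005  0.04  ]
top bush_center 0.44 [161.3 175.3] cab [-0.1104  0.3123  0.04  ]
top sleeve_1_center 0.49 [246.8 206.4] cab [-0.2129 -0.0046  0.04  ]
top sleeve_1_center 0.41 [215.  187.9] cab [-0.1495  0.114   0.04  ]
top pocket_tray 0.91 [244.2 196.2] cab [-0.1745  0.0064  0.022 ]
top pocket_tray 0.62 [275.9 135.8] cab [ 0.0579 -0.1044  0.022 ]
top pull_a 0.85 [245.5 227. ] cab [-0.2875 -0.0028  0.049 ]
top pull_a 0.68 [277.7 191.4] cab [-0.1549 -0.1148  0.049 ]
top pull_a 0.45 [214.2 188.3] cab [-0.1521  0.1158  0.049 ]
top pull_a 0.17 [371.1 237.5] cab [-0.3091 -0.4551  0.049 ]
pred bush mid pocket top [25.39559422 37.47245108]
scene bush_center 0.74 [307.1 135.7] cab [ 0.095  -0.0773  0.04  ]
scene bush_center 0.4 [262. 201.] cab [-0.1774 -0.0019  0.04  ]
scene sleeve_1_center 0.49 [256.8 208.1] cab [-0.2055  0.0066  0.04  ]
scene pocket_tray 0.96 [261.7 201.7] cab [-0.1753 -0.0004  0.022 ]
scene pocket_tray 0.61 [265.8 192.2] cab [-0.1395 -0.0031  0.022 ]
scene pull_a 0.89 [249.2 231. ] cab [-0.2864  0.0052  0.049 ]
scene pull_a 0.47 [227.7 179.6] cab [-0.1457  0.1278  0.049 ]
scene pull_a 0.47 [297.9 200.7] cab [-0.1424 -0.113   0.049 ]
pred bush mid pocket top [30.61841266 50.44872943]
```

View pics/top10.png

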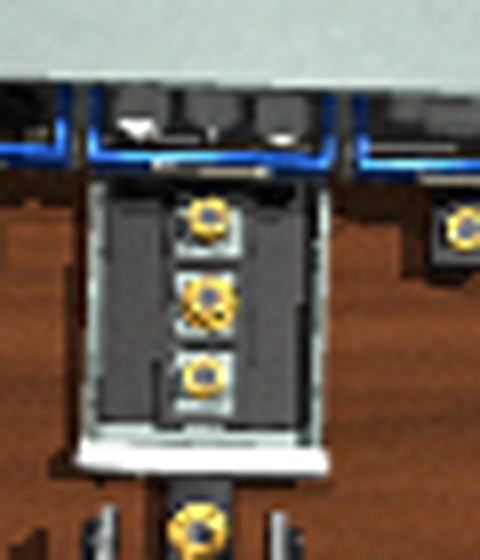

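View pics/scene10.png

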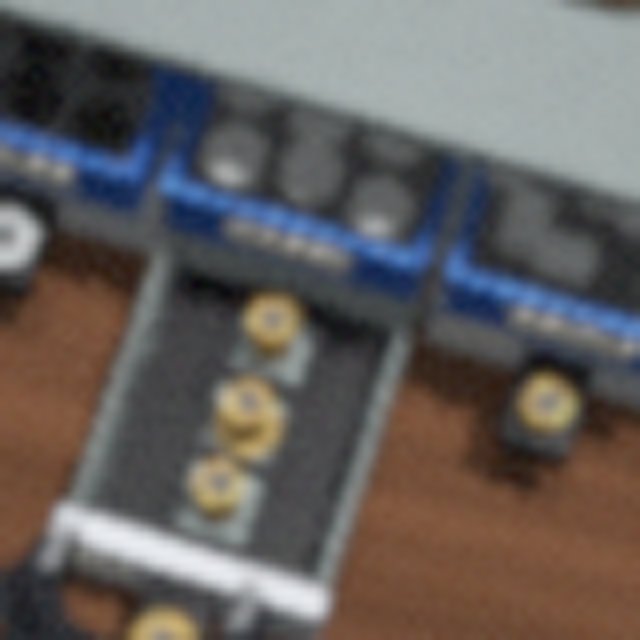

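The bush is in the middle pocket: its flange shows around the base at (209,300) in the top crop, and the sleeves are in front and behind. I now plan the leaned grasp.

Run:
```python
from plan import *
row(W([-.231,.0015,.145]),target(30,1))
```

```text
row [0.1, 10.0, 0.0] [0.0737, -0.0007, 0.0171] rows>= 1.2102578315265369
```

```bash
python3 -m handwheel '[[0,5,0,0.035,0,0.008,0],[0,10,0,0.0737,-0.0007,0.0171,0],[0,10,0,0.0737,-0.0007,0.0171,0],[0,10,0,0.0737,-0.0007,0.0171,0]]';python3 - <<'E'
from plan import *
st()
row(W([-.181,.0015,.058]),target(30,1))
for n,b in(("top",(210,150,290,240)),("scene",(220,150,310,240))):
    c=bot.camera(n);save(c,n+'11',b,6)
E
```

```text
time: 14.88
ee_pos: [0.5168, 0.0894, 0.1452]
tcp_rot: [-0.1, 60.0, -2.7]
wrist_force: [-0.4, -0.1, 0.9]
opening: 0.0425
t 14.88 cab [-0.2311  0.0014  0.1452] F cab [-0.4 -0.2  0.9] open 0.0425 q [ 14. -27. -35.  54.  -8.  14.]
row [0.0, -0.0, 0.0] [0.1006, 0.0002, -0.0002] rows>= 1.6096008976940044
```

View pics/top11.png

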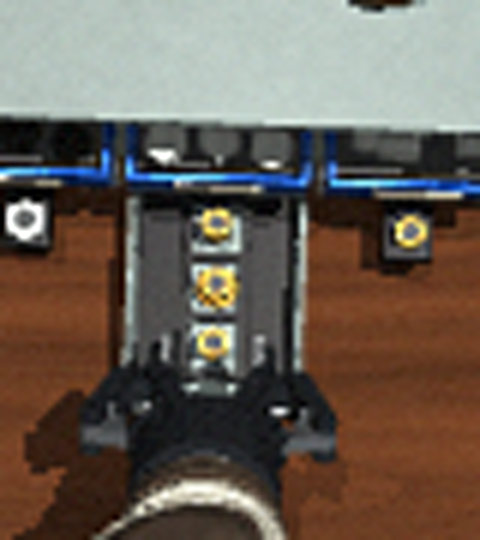

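```bash
python3 -m handwheel '[[0,0,0,0.03,0,0,0],[0,0,0,0.06,0,0,0],[0,0,0,0.08,0,0,0],[0,0,0,0.09,0,0,0],[0,0,0,0.1,0,0,0],[0,0,0,0.1,0,0,0]]';python3 - <<'E'
from plan import *
st()
for n,b in(("top",(210,150,290,240)),("scene",(220,150,310,240))):
    c=bot.camera(n);save(c,n+'12',b,6)
E
```

```text
time: 15.72
ee_pos: [0.567, 0.0873, 0.0592]
tcp_rot: [-0.0, 60.0, -2.7]
wrist_force: [0.4, 0.5, 0.3]
opening: 0.0426
t 15.72 cab [-0.1809  0.0016  0.0592] F cab [0.4 0.6 0.3] open 0.0426 q [ 12. -17. -38.  41.  -7.  13.]
```

View pics/top12.png

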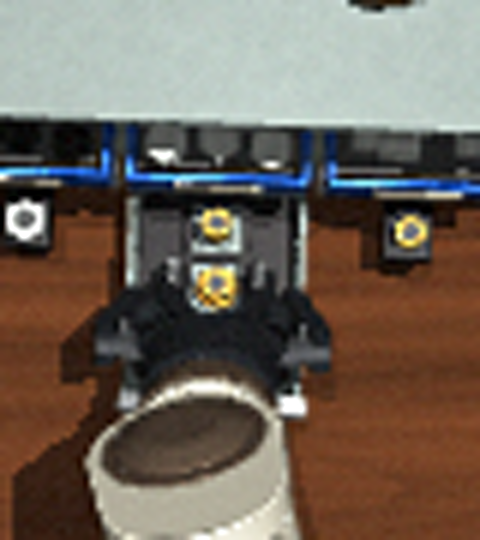

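View pics/scene12.png

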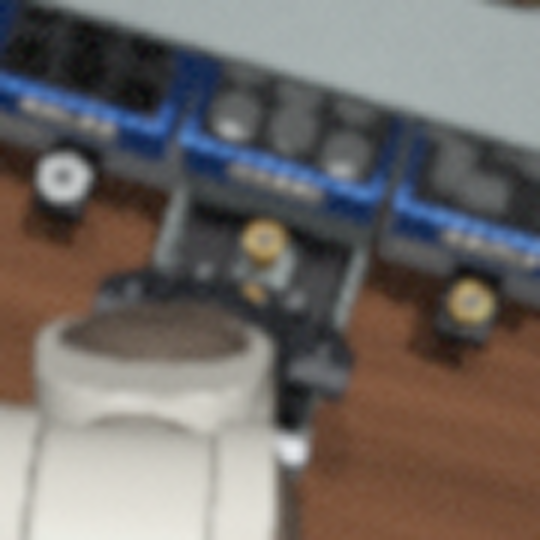

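The fingers (172 and 262 in the top crop) straddle the bush at (215,287), with no contact force. I'll lower 2 mm, close, then lift straight up.

```bash
python3 -m handwheel '[[0,0,0,0.0017,0,-0.001,0],[0,0,0,0.0017,0,-0.001,1],[0,0,0,0.0017,0,-0.001,1],[0,0,0,0.0017,0,-0.001,1],[0,0,0,0.0017,0,-0.001,1]]' 30;python3 -c "
from plan import *
st()"
```

```text
time: 16.45
ee_pos: [0.5671, 0.0873, 0.0572]
tcp_rot: [-0.0, 60.0, -2.7]
wrist_force: [-0.5, 0.3, 2.3]
opening: 0.0166
t 16.45 cab [-0.1808  0.0015  0.0572] F cab [-0.5  0.2  2.3] open 0.0166 q [ 12. -17. -38.  40.  -7.  13.]
```

```bash
python3 -m handwheel '[[0,0,0,-0.01,0,0.006,1],[0,0,0,-0.03,0,0.017,1],[0,0,0,-0.06,0,0.035,1],[0,0,0,-0.1,0,0.058,1],[0,0,0,-0.1,0,0.058,1]]';python3 - <<'E'
from plan import *
st()
for n,b in(("top",(210,150,290,240)),("scene",(220,150,310,240))):
    c=bot.camera(n);save(c,n+'13',b,6)
    save(c,n+"13k",(340,130,440,300) if n=="scene" else (330,140,410,260),5 if n=="top" else 4)
    for k in("spray_can","kit_tray","kit_free"):
        for d in bot.tip_of(k,c):
            q=np.array(d["centre"])*[512,384]; print(n,k,round(d["conf"],2),np.round(q,1),np.round(onz(c,q,.004 if k=="kit_free" else 0),3))
E
```

```text
time: 17.08
ee_pos: [0.5691, 0.0877, 0.1784]
tcp_rot: [0.2, 59.6, -2.5]
wrist_force: [1.1, 0.0, -0.9]
opening: 0.0168
t 17.07 cab [-0.1788  0.002   0.1784] F cab [ 1.1  0.1 -0.9] open 0.0168 q [ 12. -20. -27.  54.  -7.  13.]
top spray_can 0.67 [351.6 169.4] [ 0.673 -0.317  0.   ]
top kit_tray 0.96 [366.7 213.4] [ 0.506 -0.368  0.   ]
top kit_tray 0.71 [117.1 203.1] [0.554 0.568 0.   ]
top kit_free 0.55 [365.5 200.7] [ 0.553 -0.364  0.004]
scene spray_can 0.8 [387.5 206.4] [ 0.677 -0.328  0.   ]
scene kit_tray 0.62 [387.2 258.6] [ 0.504 -0.356  0.   ]
scene kit_free 0.71 [395. 249.] [ 0.54  -0.374  0.004]
```

View pics/top13.png

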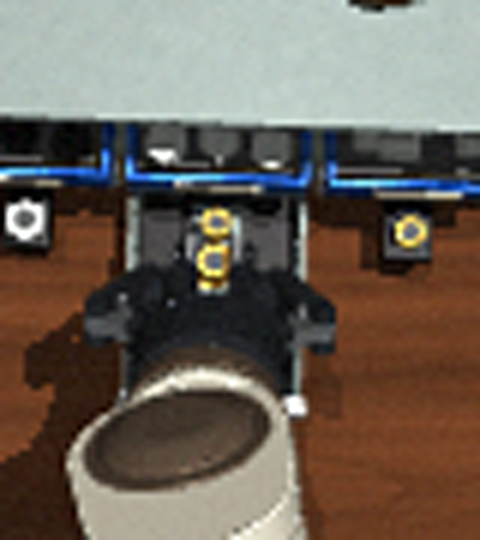

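View pics/top13k.png

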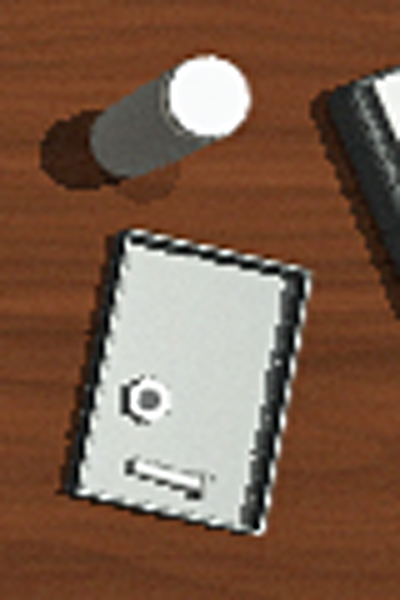

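View pics/scene13k.png

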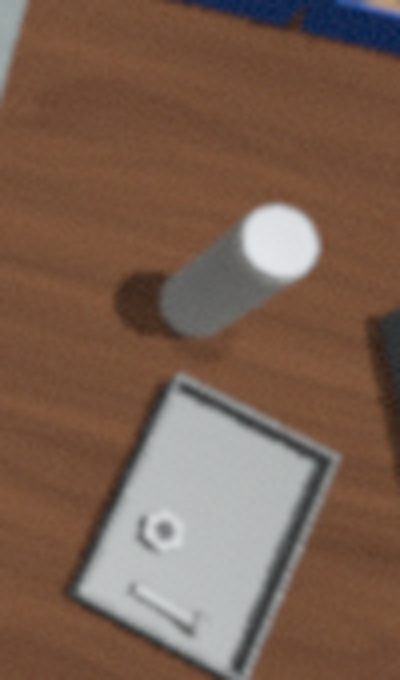

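Run:
```python
from plan import *
c=bot.camera("top")
P=[onz(c,((u+.5)/5+329.5,(v+.5)/5+139.5),.03) for u,v in((125,232),(310,270),(262,533),(70,490))]
P=np.array(P)[:,:2];ctr=P.mean(0);e=(P[0]+P[1]-P[2]-P[3])/2;yw=np.arctan2(e[1],e[0]);print(P,ctr,np.linalg.norm(e),np.degrees(yw))
for u,v in((147,400),(165,478)):
    w=onz(c,(u/5+330,v/5+140),.01)[:2]-ctr; print("obj local",np.array([[np.cos(yw),np.sin(yw)],[-np.sin(yw),np.cos(yw)]])@w)
f=ctr+.045*np.array([np.cos(yw),np.sin(yw)]);print("free",f)
np.save("kit.npy",[*ctr,yw])
Rt=target(30,1,Ro.from_euler("z",-32,degrees=True)); 
row([.51,-.12,.178],target(30,1,Ro.from_euler("z",-16,degrees=True)))
row([*f,.15],Rt)
```

```text
[[ 0.60648525 -0.31683259]
 [ 0.57687485 -0.45286089]
 [ 0.38509468 -0.40798591]
 [ 0.41773388 -0.26898359]] [ 0.49654716 -0.36166575] 0.19583283087636277 -13.694370386951855
obj local [-0.02101422  0.02148128]
obj local [-0.07450703 -0.00285617]
free [ 0.54026792 -0.37231917]
row [11.6, -0.1, -6.6] [-0.0289, -0.2096, -0.038] rows>= 3.4403192243867347
row [25.5, -0.1, -14.6] [0.0163, -0.4603, -0.0159] rows>= 7.3736998941441785
```

```bash
python3 -m handwheel '[[3,0,-2,-0.007,-0.05,-0.01,1],[6,0,-3.5,-0.015,-0.105,-0.02,1],[11.6,-0.1,-6.6,-0.0289,-0.21,-0.038,1],[11.6,-0.1,-6.6,-0.0289,-0.21,-0.038,1],[18,-0.1,-10,-0.01,-0.33,-0.03,1],[18,-0.1,-10,-0.01,-0.33,-0.03,1],[22,-0.1,-12.5,0.005,-0.4,-0.02,1],[25.5,-0.1,-14.6,0.016,-0.46,-0.013,1],[25.5,-0.1,-14.6,0.016,-0.46,-0.013,1],[25.5,-0.1,-14.6,0.016,-0.46,-0.013,1],[25.5,-0.1,-14.6,0.016,-0.46,-0.013,1]]';python3 - <<'E'
from plan import *
st();print(cur()[1])
row([.545,-.37,.042],target(30,1,Ro.from_euler("z",-32,degrees=True)))
c=bot.camera("top");save(c,"top14",(310,140,410,260),5)
E
```

```text
time: 18.9
ee_pos: [0.543, -0.371, 0.1527]
tcp_rot: [0.2, 59.9, -31.7]
wrist_force: [-0.1, 1.1, -0.4]
opening: 0.0166
t 18.9 cab [-0.1835 -0.4574  0.1527] F cab [-0.2  1.1 -0.4] open 0.0166 q [-35.  -9. -20.  49.   2.  -3.]
[ 0.542969   -0.37100932  0.15268689]
row [-0.0, 0.1, -0.1] [0.0964, 0.0017, -0.0545] rows>= 1.771362002384686
```

View pics/top14.png

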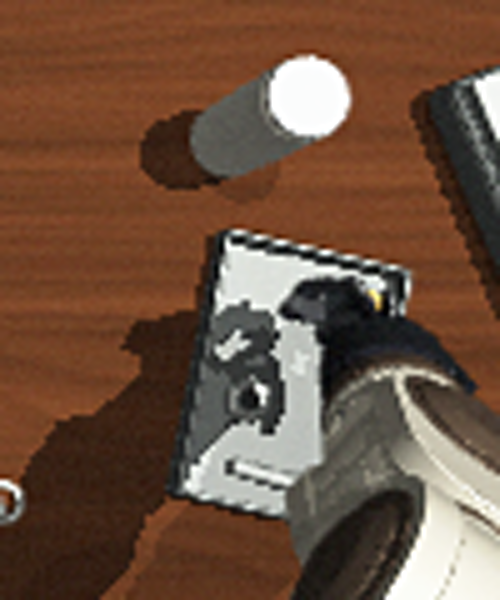

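```bash
python3 -m handwheel '[[0,0,0,0.03,0,-0.017,1],[0,0,0,0.06,0,-0.035,1],[0,0,0,0.08,0.001,-0.046,1],[0,0,0,0.09,0.001,-0.0515,1],[0,0,0,0.0964,0.0017,-0.0545,1],[0,0,0,0.0964,0.0017,-0.0545,1],[0,0,0,0.0964,0.0017,-0.0545,1]]';python3 - <<'E'
from plan import *
st();print(cur()[1])
c=bot.camera("top");save(c,"top15",(330,160,400,230),8)
E
```

```text
time: 19.82
ee_pos: [0.5454, -0.3714, 0.0429]
tcp_rot: [0.2, 59.8, -31.8]
wrist_force: [1.2, 1.3, -0.8]
opening: 0.0166
t 19.82 cab [-0.1811 -0.4576  0.0429] F cab [ 1.1  1.3 -0.8] open 0.0166 q [-35.  -5. -29.  36.   2.  -2.]
[ 0.54540264 -0.37137257  0.0428971 ]
```

View pics/top15.png

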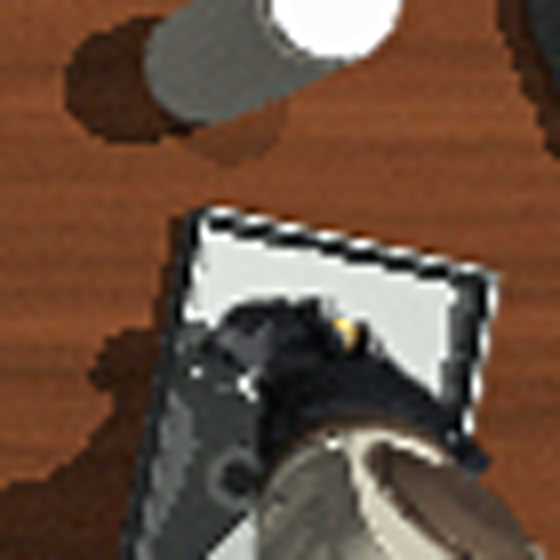

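```bash
python3 -m handwheel '[[0,0,0,0.0017,0,-0.001,1],[0,0,0,0.0017,0,-0.001,1]]'; python3 -m handwheel '[[0,0,0,0.0009,0,-0.0005,1],[0,0,0,0.0009,0,-0.0005,1]]'; python3 -m handwheel '[[0,0,0,0.0007,0,-0.0004,1],[0,0,0,0.0007,0,-0.0004,1]]'
```

```text
time: 20.12
ee_pos: [0.5448, -0.3711, 0.0397]
tcp_rot: [0.2, 59.9, -31.8]
wrist_force: [-0.8, -0.4, -0.8]
opening: 0.0169
time: 20.38
ee_pos: [0.5452, -0.3713, 0.0393]
tcp_rot: [0.2, 59.9, -31.8]
wrist_force: [-1.0, 0.6, 2.8]
opening: 0.0171
time: 20.62
ee_pos: [0.5454, -0.3714, 0.0393]
tcp_rot: [0.2, 59.8, -31.8]
wrist_force: [-5.0, 3.8, 9.2]
opening: 0.0169
```

```bash
python3 -m handwheel '[[0,0,0,-0.0007,0,0.0004,1],[0,0,0,-0.0007,0,0.0004,0.4],[0,0,0,-0.0007,0,0.0004,0],[0,0,0,-0.0007,0,0.0004,0],[0,0,0,-0.02,0,0,0],[0,0,0,-0.05,0,0,0],[0,0,0,-0.09,0,0,0],[0,0,0,-0.12,0,0,0],[0,0,0,-0.12,0,0,0]]'
python3 - <<'E'
from plan import *
st();print(cur()[1])
c=bot.camera("top");save(c,"top16",(330,160,400,230),8)
c=bot.camera("scene");save(c,"scene16",(340,190,440,290),6)
E
```

```text
time: 21.75
ee_pos: [0.4944, -0.3398, 0.1447]
tcp_rot: [0.2, 59.7, -31.9]
wrist_force: [1.0, 0.0, 0.6]
opening: 0.0426
t 21.75 cab [-0.2335 -0.4284  0.1447] F cab [1.  0.1 0.6] open 0.0426 q [-35. -17. -28.  49.   2.  -3.]
[ 0.49436851 -0.33978808  0.14471252]
```

View pics/top16.png

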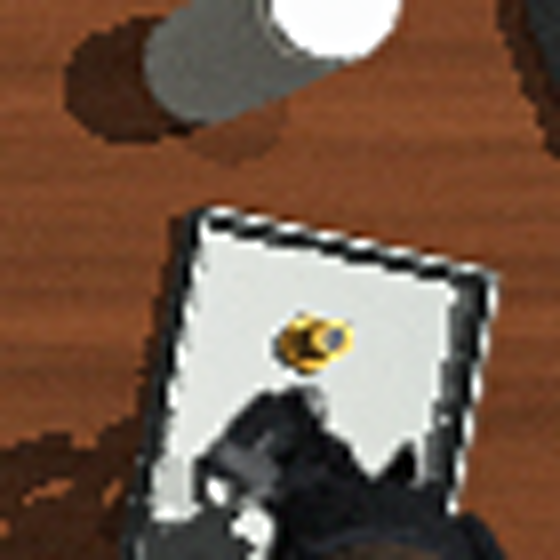

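View pics/scene16.png

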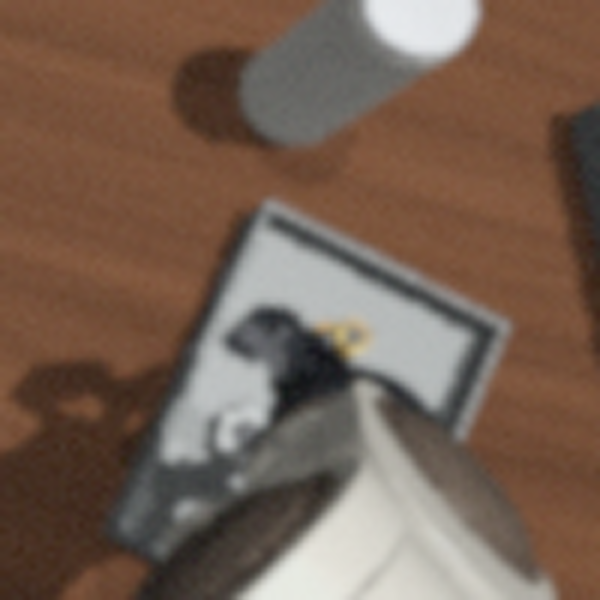

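Run:
```python
from plan import *
c=bot.camera("top")
b=np.array([330,160])
for n,z in(("base",.006),("top",.040)): print(n,(proj(c,[.545,-.371,z])-b+.5)*8)
row(W([-.35,.002,.15]),target(25,1))
```

```text
base [305.55708312 346.84790378]
top [331.01039594 342.12247662]
row [-26.1, 4.9, 13.5] [-0.1636, 0.3181, -0.2653] rows>= 7.125593984177837
```

Bush base and top sit at (300,345) and (332,338) in the crop, against (305,347) and (331,342) predicted for an upright bush, so it stands. Now back to the drawer with the fingers shut.

```bash
python3 -m handwheel '[[-3,0.5,1.5,-0.03,0.03,-0.03,1],[-8,1.5,4,-0.06,0.1,-0.09,1],[-17,3.2,9,-0.11,0.21,-0.18,1],[-17,3.2,9,-0.11,0.21,-0.18,1],[-26.1,4.9,13.5,-0.1636,0.318,-0.2653,1],[-26.1,4.9,13.5,-0.1636,0.318,-0.2653,1],[-26.1,4.9,13.5,-0.1636,0.318,-0.2653,1],[-26.1,4.9,13.5,-0.1636,0.318,-0.2653,1],[-26.1,4.9,13.5,-0.1636,0.318,-0.2653,1],[-26.1,4.9,13.5,-0.1636,0.318,-0.2653,1]]' 40
python3 - <<'E'
from plan import *
st()
row(W([-.345,.002,.061]),target(25,1))
c=bot.camera("top");save(c,"top17",(190,140,390,290),4)
E
```

```text
time: 23.15
ee_pos: [0.3981, 0.0951, 0.1499]
tcp_rot: [-0.2, 65.0, -2.8]
wrist_force: [0.1, -0.2, -0.2]
opening: 0.0005
t 23.15 cab [-0.3499  0.0015  0.1499] F cab [ 0.1 -0.2 -0.2] open 0.0005 q [ 19. -40. -40.  67.  -9.  20.]
row [0.1, -0.0, 0.0] [0.0827, 0.0006, -0.0331] rows>= 1.4250411879102303
```

View pics/top17.png

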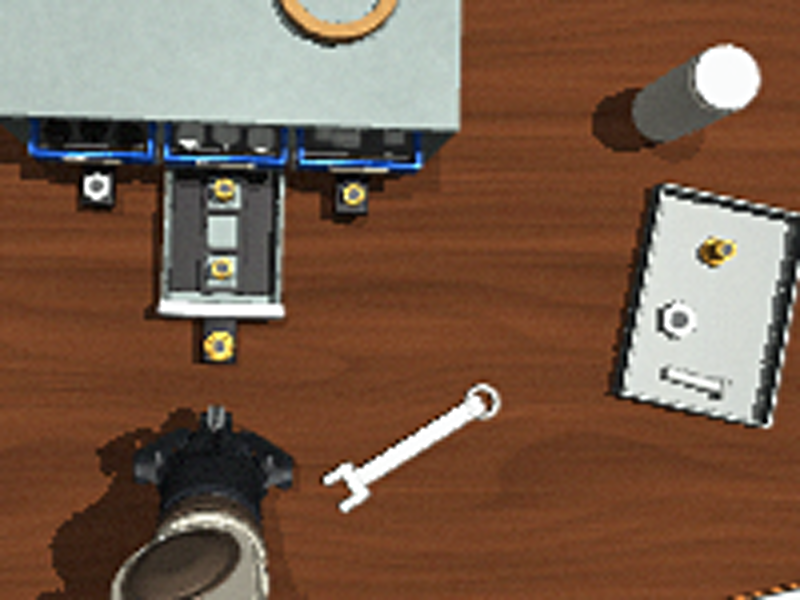

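Both sleeves are still in the drawer (at (222,188) and (221,268)), the middle pocket is empty, and the bush stands in the kit tray at (716,248). Lowering.

```bash
python3 -m handwheel '[[0,0,0,0.03,0,-0.012,1],[0,0,0,0.06,0,-0.024,1],[0,0,0,0.0827,0.0006,-0.0331,1],[0,0,0,0.0827,0.0006,-0.0331,1]]'
python3 - <<'E'
from plan import *
st()
E
```

```text
time: 23.7
ee_pos: [0.4024, 0.0942, 0.0599]
tcp_rot: [-0.2, 65.1, -3.0]
wrist_force: [-0.5, -0.0, -0.0]
opening: -0.0001
t 23.7 cab [-0.3456  0.0008  0.0599] F cab [-0.5 -0.  -0. ] open -0.0001 q [ 19. -40. -49.  57.  -9.  20.]
```

```bash
python3 -m handwheel '[[0,0,0,0.0085,0,0.0181,1],[0,0,0,0.0127,0,0.0272,1],[0,0,0,0.0169,0,0.0362,1],[0,0,0,0.0211,0,0.0453,1],[0,0,0,0.0275,0,0.0589,1],[0,0,0,0.0338,0,0.0725,1],[0,0,0,0.0401,0,0.0861,1],[0,0,0,0.0465,0,0.0997,1],[0,0,0,0.0507,0,0.1087,1],[0,0,0,0.0549,0,0.1178,1],[0,0,0,0.0592,0,0.1268,1],[0,0,0,0.0617,0,0.1323,1],[0,0,0,0.0634,0,0.1359,1],[0,0,0,0.0634,0,0.1359,1]]'
python3 - <<'E'
from plan import *
st()
c=bot.camera("top");save(c,"top18",(190,140,310,230),6)
E
```

```text
time: 25.45
ee_pos: [0.5533, 0.0888, 0.0622]
tcp_rot: [-0.1, 64.9, -2.7]
wrist_force: [-0.7, -0.3, 0.2]
opening: -0.0
t 25.45 cab [-0.1947  0.0025  0.0622] F cab [-0.7 -0.3  0.2] open -0.0 q [ 12. -16. -34.  47.  -6.  13.]
```

View pics/top18.png

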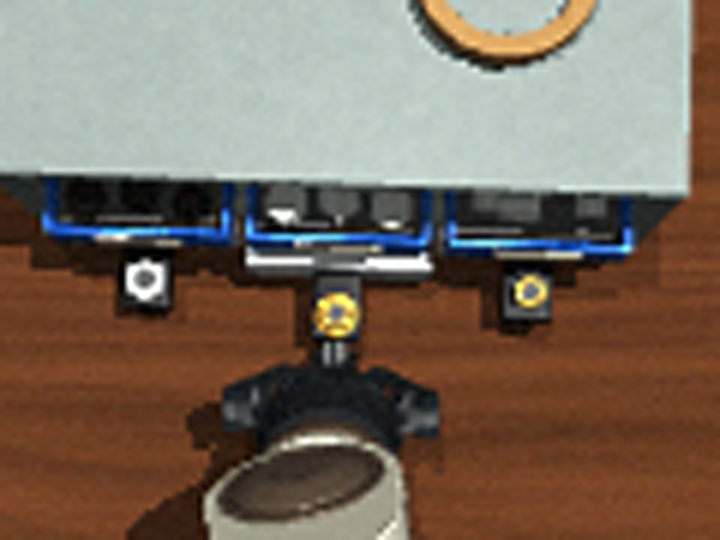

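```bash
python3 -m handwheel '[[0,0,0,0.002,0,0.0045,1],[0,0,0,0.0042,0,0.0091,1],[0,0,0,0.0051,0,0.0109,1]]'; python3 -m handwheel '[[0,0,0,0.0008,0,0.0018,1],[0,0,0,0.0013,0,0.0027,1]]'; python3 -m handwheel '[[0,0,0,0.0008,0,0.0018,1],[0,0,0,0.0008,0,0.0018,1]]'
```

```text
time: 25.88
ee_pos: [0.5654, 0.0883, 0.0622]
tcp_rot: [-0.0, 64.9, -2.7]
wrist_force: [-2.1, 1.0, 0.8]
opening: -0.0004
time: 26.12
ee_pos: [0.5682, 0.0882, 0.0622]
tcp_rot: [-0.0, 64.9, -2.7]
wrist_force: [-1.0, -0.5, -0.1]
opening: -0.0001
time: 26.38
ee_pos: [0.5702, 0.0881, 0.0623]
tcp_rot: [-0.0, 64.9, -2.7]
wrist_force: [-0.8, -0.2, 0.3]
opening: -0.0005
```

```bash
python3 -m handwheel '[[0,0,0,0.0008,0,0.0018,1],[0,0,0,0.0008,0,0.0018,1]]'; python3 -m handwheel '[[0,0,0,0.0008,0,0.0018,1],[0,0,0,0.0008,0,0.0018,1]]'
```

```text
time: 26.62
ee_pos: [0.5709, 0.0881, 0.0621]
tcp_rot: [-0.1, 65.0, -2.7]
wrist_force: [-14.5, -0.1, 7.1]
opening: 0.0001
time: 26.88
ee_pos: [0.5713, 0.088, 0.0619]
tcp_rot: [-0.1, 65.2, -2.6]
wrist_force: [-31.7, -0.4, 19.8]
opening: 0.0002
```

Hard stop reached: the lip is at -0.1585 in the cabinet frame, against -0.1589 for the left drawer, so both are home. Retreating and checking.

```bash
python3 -m handwheel '[[0,0,0,-0.0085,0,-0.0181,1],[0,0,0,-0.03,0,-0.06,1],[0,0,0,-0.11,0,-0.09,1],[0,0,0,-0.16,0,-0.12,1],[0,0,0,-0.16,0,-0.12,1],[0,0,0,-0.16,0,-0.12,1]]'
python3 - <<'E'
from plan import *
st()
c=bot.camera("top");save(c,"top19",(190,140,390,290),4)
save(c,"top19b",(190,160,310,210),6)
c=bot.camera("scene");save(c,"scene19",(190,130,420,300),3)
E
```

```text
time: 27.62
ee_pos: [0.398, 0.0965, 0.1581]
tcp_rot: [0.2, 64.7, -2.4]
wrist_force: [0.4, -0.1, -1.9]
opening: 0.0001
t 27.62 cab [-0.3501  0.0029  0.1581] F cab [ 0.4 -0.1 -1.9] open 0.0001 q [ 20. -41. -39.  68.  -9.  20.]
```

View pics/top19.png

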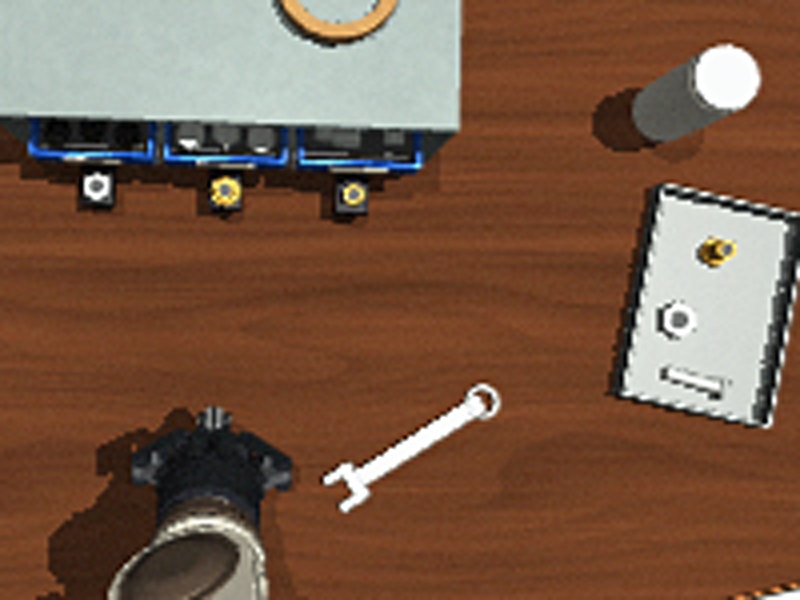

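View pics/top19b.png

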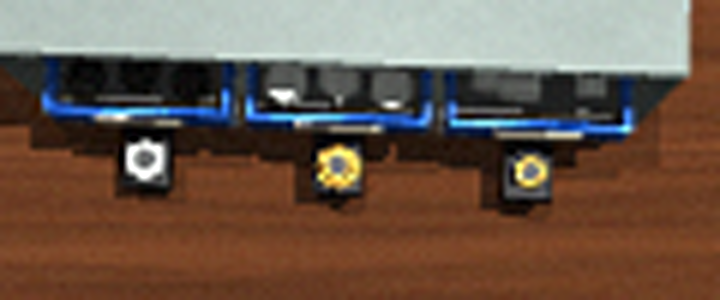

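View pics/scene19.png

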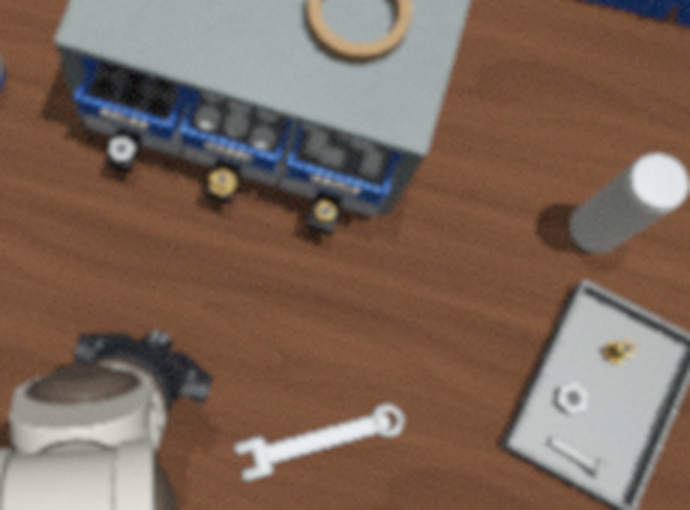

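The three pulls line up (145,160), (338,166) and (530,171) at the same slope as the closed cabinet. The bush stands upright in the kit tray at (716,248), everything else is where it was, and the arm is clear.

```bash
python3 -c "
from workcell import bot
print(bot.job_done())"
```

```text
the job is handed in; nothing more can be done
None
```

The job is done and handed in at about 28 s of the 64 s allowed; no verdict was reported.

- **Drawers:** I pushed the left drawer (nut sample) home to its hard stop. I then pulled the middle drawer (flanged-bush sample) out 139 mm, and pushed it home again after taking the bush.
- **Bush:** It was in the middle pocket. I set it on the kit tray floor and released it.

**Last checks:**
- Both drawers I moved stopped hard at the same lip position, to within about 0.5 mm. In the last pictures all three pulls lie in line.
- The bush's top and base appear where an upright bush would project, to within about 5 pixels in an 8x enlarged crop (under 1 camera pixel).
- Both sleeves were standing in their pockets when last seen, just before I shut the drawer. They can't be seen now.
- In the last pictures, which cover the cabinet and kit tray area, nothing looked moved. The arm is clear and touching nothing.

**What went wrong or disagreed:**
- The first approach ran the last joint to its limit, so I used the half-turned grasp instead.
- Pushing against the stops reached about 68 N at the wrist on the left drawer and 37 N on the middle one, under the 120 N limit.
- The pull lips were about 5 mm deeper than my camera fit predicted, so I relied on contact force rather than the fit to judge when a drawer was home.

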